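Hang the interlock tag and hold the dead-man paddle

ROBOT

A 7-joint arm with a two-finger parallel gripper is mounted at the origin on a cart in front of the work surface, level with it; the furniture and walls round the work are solid. World frame = base frame: x ahead of the robot, y to its left, z up, the work surface at z = 0. Lengths are in m, angles in rad, forces in N, time in s.
With the tool pointing down it reaches from about 0.425 to 0.925 m from the base axis. Payload 6.8 kg.
Tool frame: the origin (TCP) lies midway between the tips of the shut fingers; the grasp point (between the pads) lies 19 mm behind it; z points along the fingers, y is the line along which they close (so a half turn about z gives the same grasp; the last joint's range is limited). The gripper opens to 85 mm and grips with 20 to 120 N. Pads are 22 mm wide; open, the fingers measure 114 mm over their backs; the gripper's body (76 mm by 85 mm) begins 54 mm behind the grasp point. The pads swing forward as they close: fully open they stand 13 mm farther back than shut.
Start: joints at [1.193, 0.477, 0.022, 1.555, -0.011, 1.109, -0.083], TCP at [0.18, -0.651, 0.203] pointing down, gripper open.
Joint ranges: [-2.96, 2.96], [-0.34, 2.1], [-1.41, 1.46], [0.24, 2.44], [-1.37, 4.51], [0.17, 1.92], [-2.96, 2.96]. Speed limits (rad/s): [2.39, 2.39, 3.14, 3.14, 3.14, 3.14, 3.14].

INTERFACE

Orientations are given as a rotation vector (axis times angle).
In Python, from plant import observe, viewer, bot gives the robot as it stands.
- The arm moves only by the tool servo_tool, never from a script. Its argument "plan" is a list of rows, each a list of 4 numbers: the shift along the tool's x, y, z in mm, then the turn about the tool's z in degrees. A call has 1 to 5 rows; each row is the pose to reach, as a shift and turn from the pose commanded when the call began, along the tool's axes at that moment; what a row does not reach only later rows make up. A row lasts 1/12 s, in which the tool goes at most 41.7 mm and 7.16 degrees, less where a joint would pass 70% of its speed; a pose out of reach is approached as far as the arm can. A call with a gripper value outside its range is refused whole. "grip" is the closure, from 0 (fully open) to 1 (shut), set as the call begins (left out, the last holds). The fingers move at their own pace and stop on an object; "grip_force" is the grip in N (left out, the last holds). Time passes only in rows, so rows that repeat a pose let the fingers close. It gives the time, the measured TCP pose, the force, the opening and the grip force at its end, in the units of the state.
- observe(): the state, without advancing time (a new reading comes with each control period).
- viewer.capture(name): name is "side" or "top" or "wrist"; returns a dict with "frame" (384x512x3 uint8, red, green, blue), "range_z" (384x512 float32, m along the optical axis (not along the pixel's ray), 0 where there is no reading), "fx", "fy", "cx", "cy" (pixels), "distortion" ([k1, k2, p1, p2, k3] as OpenCV has them; the pictures are not rectified), "world_to_cam" (4x4, takes a point from world to camera coordinates); the wrist camera has in their place "hand_eye" (4x4, takes a point from camera to tool coordinates, whose origin is the TCP and whose axes are the flange's). Camera axes: x right, y down, z forward; pixel columns grow to the right and rows downward; lengths in m; the calibration is good to about 2 mm. A picture is of the moment at which its call begins: read the wrist's pose just before it.
- bot.finish_job(): hands the job in; it is judged then, once.
The state is a dict: "clock": time; "joints": joint angles; "joint_vel": joint speeds; "joint_efforts": joint torques, N m; "ee_pos": TCP position; "tool_rot": TCP orientation; "ft_force": force on the tool from outside, world axes, zero at the start; "moment": the same for the moment, N m; "opening": opening from 0.0 (shut) to 1.0 (fully open); "finger_force": force on a finger pad.
Only numpy, scipy, OpenCV 4.12 (cv2) and the standard library are available. Lean on these libraries where they do the work, as an engineer would, in place of code of your own. Each camera call takes 0.05 s, during which the arm holds its last target. There are 200 camera calls.

TASK

Enable the bench test: take the yellow interlock tag out of its grey cradle, hang it by its hole on the steel hook of the stand and let go of it. Only then press the orange spring-loaded dead-man paddle down with the closed fingertips until its white pointer is in the green band, never far into the red, and keep it pressed there: the program finishes while still holding the paddle in the green, with the tag hanging. Leave the tape roll, screwdriver and marker where they are.

Things in the scene. Friction and masses are not known exactly. Their poses are not given: they have to be found in the camera images.
- tag: Yellow upright plate, 130 mm tall, about 90 g, loose. Origin: underside centre of the black block at its foot; z up, x across its thickness, y its width. Block 16 x 44 x 40 mm (x,y,z); plate 8 mm thick, 50 mm wide, z 36 to 130 mm; 24 mm hole along x at z = 85. Pinch the plate above the hole from above, fingers closing along x. Starts upright in the cradle, axes parallel to the cradle's.
- tag_hole (a point): Centre of the tag's 24 mm hole.
- tag_top (a point): Middle of the tag's top edge, 45 mm above the hole's centre.
- cradle: Grey open-topped plastic pocket fixed to the desk, 30 (x) x 60 (y) x 30 mm high, with a low ear on either y side (104 mm over the ears). Origin: centre of its underside. The tag's block stands in it, 4 mm above the desk, with 3 mm of play on x, 4 mm on y; lift it straight up by 35 mm to clear.
- hook_stand: Steel hook on a round dark foot, 96 mm wide, fixed. Origin: centre of its underside. An 8 mm rod rises at x = 36 mm and runs towards -x as the peg; nothing is above or beside it. Its axis, in mm: (x 30, z 126), (x -26, z 132), raised free end (x -36, z 137), y = 0. Thread the tag on from the free end along +x, both x axes parallel; hung, the hole's centre is near x 0.
- hook_peg (a point): Point on the peg's axis above the stand's origin, 129 mm above the desk. The hung tag's hole centre comes to rest about 8 mm below the peg's axis.
- station: Grey base plate 150 (x) x 110 (y) x 12 mm, fixed; origin: centre of its underside. Black hinge cheeks, 84 mm high, at its +x end; hinge along y at x 50, z 72 mm. Orange paddle 42 mm wide, 10 mm thick, reaches to x -61. Scale plate 82 mm high at x -46, y 30 to 52: white, green, red bands from the top, facing -x; a white pointer on the paddle runs in front of it.
- paddle_pad (a point): Centre of the top of the black ribbed rubber press pad (36 x 36 mm) on the paddle, where to press; 85 mm from the hinge, 80 mm above the desk when released. It moves with the paddle. Pressed to mid-green it has gone down about 18.5 mm.
- paddle (a joint): Angle of the paddle, rad: 0 released (level), grows as pressed down, stop at 0.42. Green 0.16 to 0.28 (pad 13.5 to 23.5 mm down), middle 0.22; red beyond. Spring force at the pad: about 4 N released, 8 N mid-green, 9 N at the start of red; it returns the paddle when let go.
- tape: Roll of black tape, 53 x 51 x 19 mm, lying flat; bystander. Origin: centre of underside.
- driver: Screwdriver with green handle, 153 mm long, 18 mm thick, lying; bystander. Origin: centre of underside.
- marker: Grey and black marker pen with a red end, 121 mm long, lying; bystander. Origin: centre of underside.
There are look-alikes about, which are no part of the job. There is more than one size of the tag; the job needs the smallest.

How it is judged:
On the way, in this order (a step that is already met when the one before it is completed fails the run):
1. the tag hangs by its hole on the hook, let go and at rest (x of tag_hole in the frame of hook_stand between -0.034 and 0.032 m and y of tag_hole in the frame of hook_stand between -0.013 and 0.013 m and z of tag_hole in the frame of hook_stand between 0.108 and 0.14 m and angle between tag's own z axis and vertical below 0.4 rad and contact force between the fingers and tag below 0.1 N and linear speed of tag below 0.05 m/s), for 0.3 s.
2. the fingers hold the paddle in the green band (value of joint paddle between 0.16 and 0.28 rad and contact force between the fingers and station above 2 N), for 0.5 s.
At the end, for the whole second after the job is handed in: The tag hangs upright (tilt < 0.4 rad) by its hole on the hook, untouched: hole centre -34 to +32 mm along the peg, within 13 mm sideways, 108 to 140 mm above the desk. The fingers press the paddle with over 2 N and it stays between 0.16 and 0.28 rad through the last second (all of step 2 and x of tag_hole in the frame of hook_stand between -0.034 and 0.032 m and y of tag_hole in the frame of hook_stand between -0.013 and 0.013 m and z of tag_hole in the frame of hook_stand between 0.108 and 0.14 m and angle between tag's own z axis and vertical below 0.4 rad and contact force between the fingers and tag below 0.1 N); the arm keeps its last pose, push and grip.
It fails at once if the paddle is pressed before the tag hangs on the hook, or while it is off it (value of joint paddle above 0.1 rad and not (x of tag_hole in the frame of hook_stand between -0.034 and 0.032 m and y of tag_hole in the frame of hook_stand between -0.013 and 0.013 m and z of tag_hole in the frame of hook_stand between 0.108 and 0.14 m and angle between tag's own z axis and vertical below 0.4 rad)).
It fails at once if the paddle is pushed deep into the red (value of joint paddle above 0.32 rad).
It fails at once if the tape is disturbed (moved more than 30 mm) (distance of tape from where it was at the start of the episode above 0.03 m).
It fails at once if the driver is disturbed (moved more than 30 mm) (distance of driver from where it was at the start of the episode above 0.03 m).
It fails at once if the marker is disturbed (moved more than 30 mm) (distance of marker from where it was at the start of the episode above 0.03 m).
It also fails if it takes over 54 s, if anything falls off the work surface, if the arm or the gripper's body presses on something with over 40 N, if the wrist force passes 120 N, or if a joint passes its speed limit or range.

## Working session

There is one attempt and no reset: what is moved stays moved. The work goes in short steps, Python scripts to look and compute and a tool call to move; the robot and the scene stay as the last step left them, time stands still between calls to the robot, and variables do not carry over. Pictures are saved under pics/ and viewed, at most 13 in all, crops included, and the job is handed in when it is done.

Besides the shell and the picture viewer there is one more tool, called after "Call:" by a JSON object that holds its "api" and its "payload". servo_tool: Moves the arm, as the interface text tells. Its arguments: {"type":"object","properties":{"plan":{"type":"array","items":{"type":"array","items":{"type":"number"}}},"grip":{"type":"number"},"grip_force":{"type":"number"}},"required":["plan"]}

```bash
ls; mkdir -p pics; cat > h.py <<'E'
import numpy as np, cv2
from scipy.spatial.transform import Rotation as R
from plant import observe, viewer, bot
def cap(n):
    s=observe(); c=viewer.capture(n)
    K=np.array([[c['fx'],0,c['cx']],[0,c['fy'],c['cy']],[0,0,1.]]); D=np.array(c['distortion'],float)
    if n=='wrist':
        T=np.eye(4);T[:3,:3]=R.from_rotvec(s['tool_rot']).as_matrix();T[:3,3]=s['ee_pos']
        W=T@np.array(c['hand_eye'])
    else: W=np.linalg.inv(np.array(c['world_to_cam']))
    return dict(f=c['frame'],z=c['range_z'],K=K,D=D,W=W)
def cloud(c):
    h,w=c['z'].shape; u,v=np.meshgrid(np.arange(w),np.arange(h))
    p=cv2.undistortPoints(np.stack([u,v],-1).reshape(-1,1,2).astype(float),c['K'],c['D']).reshape(h,w,2)
    P=np.concatenate([p,np.ones((h,w,1))],-1)*c['z'][...,None]
    P=P@c['W'][:3,:3].T+c['W'][:3,3]; P[c['z']<=0]=np.nan
    return P
def ray(c,uv,z):
    p=cv2.undistortPoints(np.array(uv,float).reshape(-1,1,2),c['K'],c['D']).reshape(-1,2)
    d=np.c_[p,np.ones(len(p))]@c['W'][:3,:3].T; o=c['W'][:3,3]
    return o+d*((z-o[2])/d[:,2])[:,None]
def proj(c,P):
    V=np.linalg.inv(c['W']); P=np.atleast_2d(P)
    return cv2.projectPoints(P,cv2.Rodrigues(V[:3,:3])[0],V[:3,3],c['K'],c['D'])[0].reshape(-1,2)
def save(n,im): cv2.imwrite('pics/'+n+'.png',cv2.cvtColor(im,cv2.COLOR_RGB2BGR))
E
python3 - <<'E'
from h import *
import pickle
for n in ('top','side'):
    c=cap(n); pickle.dump(c,open(n+'.pkl','wb')); save(n+'0',cv2.resize(c['f'],(768,576)))
    print(n,c['W'][:3].round(3).tolist())
print(observe())
E
```

```text
pics
top [[-0.009, -0.989, 0.148, 0.394], [-1.0, 0.009, -0.002, 0.126], [0.001, -0.148, -0.989, 1.104]]
side [[0.778, -0.39, 0.492, 0.127], [-0.628, -0.481, 0.612, -0.433], [-0.003, -0.785, -0.619, 0.646]]
{'clock': 0.1, 'joints': array([ 1.1929155 ,  0.47774491,  0.02234711,  1.55636297, -0.01151897,
        1.10926604, -0.0831108 ]), 'joint_vel': array([ 0.00024789, -0.00148867, -0.00169818, -0.00362851,  0.00201344,
       -0.00069824,  0.00016829]), 'joint_efforts': array([ 3.69605783e-03, -5.97764146e+01,  1.61269795e+00, -2.81956708e+01,
        1.27176617e-02,  4.99834932e-03,  3.99599841e-06]), 'ee_pos': array([ 0.17973601, -0.65002994,  0.20180023]), 'tool_rot': array([-3.11144946e+00, -4.22263705e-01,  5.13453590e-04]), 'ft_force': array([-0.5883516 , -1.31406613,  0.40783262]), 'moment': array([ 0.01024389,  0.00405583, -0.00028054]), 'finger_force': 0.0, 'opening': 1.0006224787828966}
```

View pics/top0.png

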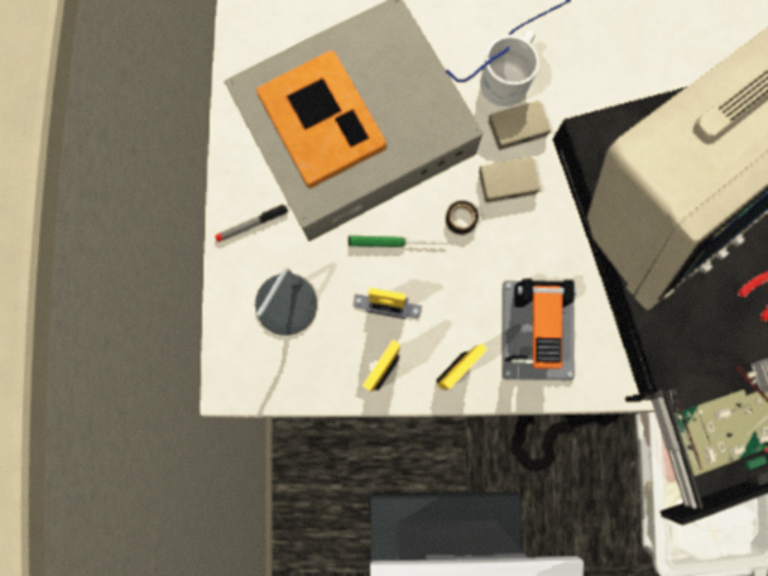

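View pics/side0.png

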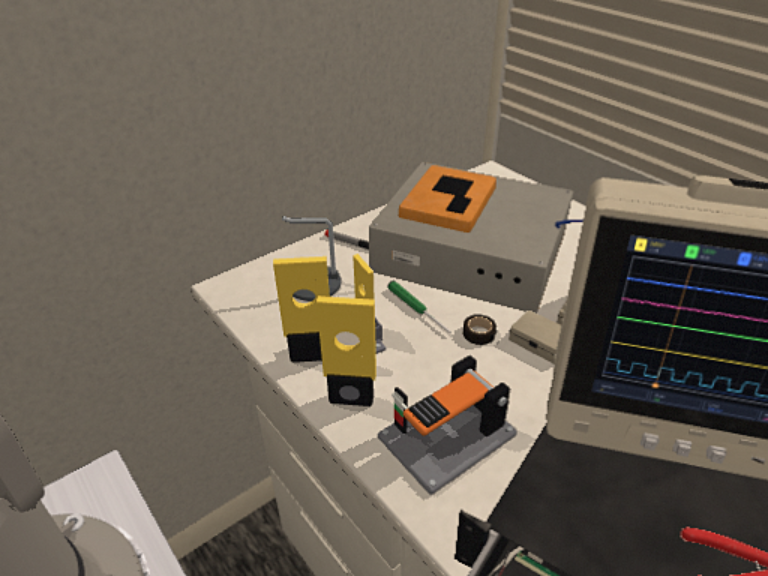

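The top view shows three yellow plates, in 768-wide pixels: A (387,299) standing in the grey eared cradle, and B (381,366) and C (462,366) standing free on the desk. A fits the description because it is in the cradle and looks the smallest. I'll confirm that with sizes and a crop. The hook stand is at (287,300), the station at (538,330), the tape at (462,217), the driver at (390,242) and the marker at (250,223).

```bash
python3 - <<'E'
from h import *
import pickle
for n in ('top','side'):
    c=pickle.load(open(n+'.pkl','rb')); P=cloud(c); hsv=cv2.cvtColor(c['f'],cv2.COLOR_RGB2HSV)
    np.save(n+'_P.npy',P)
    for name,lo,hi in (('yel',(22,130,90),(34,255,255)),('org',(5,150,120),(18,255,255))):
        m=cv2.inRange(hsv,lo,hi); k,l,s,ce=cv2.connectedComponentsWithStats(m)
        for i in range(1,k):
            if s[i,4]<60: continue
            Q=P[l==i]; Q=Q[~np.isnan(Q[:,0])]
            zt=np.percentile(Q[:,2],98); T=Q[Q[:,2]>zt-.012]
            r=cv2.minAreaRect((T[:,:2]*1000).astype(np.float32))
            print(n,name,ce[i].round(0),s[i,4],'ztop',zt.round(3),'zmin',np.percentile(Q[:,2],2).round(3),'toprect',np.round(r[0]),np.round(r[1]),round(r[2],1),'w',np.ptp(Q,0).round(3))
c=pickle.load(open('side.pkl','rb'))
save('crop_s',cv2.resize(c['f'][130:300,170:360],None,fx=4,fy=3.5,interpolation=cv2.INTER_CUBIC)[:600,:800])
E
```

```text
top yel [258. 198.] 216 ztop 0.136 zmin 0.044 toprect [535. 131.] [48.  7.] 78.9 w [0.014 0.048 0.098]
top yel [255. 244.] 259 ztop 0.183 zmin 0.088 toprect [438. 138.] [11. 68.] 56.0 w [0.06  0.042 0.098]
top yel [307. 244.] 297 ztop 0.184 zmin 0.054 toprect [436.  34.] [11. 69.] 45.7 w [0.053 0.053 0.156]
top org [213.  80.] 3482 ztop 0.121 zmin 0.111 toprect [795. 224.] [171. 128.] 27.9 w [0.204 0.185 0.024]
top org [364. 215.] 689 ztop 0.08 zmin 0.071 toprect [489. -96.] [ 42. 107.] 87.5 w [0.107 0.055 0.072]
side yel [427. 163.] 60 ztop 0.354 zmin 0.343 toprect [ 571. -237.] [5. 9.] 41.5 w [0.008 0.008 0.011]
side yel [220. 209.] 3478 ztop 0.182 zmin 0.058 toprect [439.  81.] [ 63. 155.] 0.2 w [0.199 0.277 0.187]
side yel [465. 237.] 137 ztop 0.252 zmin 0.248 toprect [ 593. -302.] [  4. 136.] 36.0 w [0.081 0.11  0.005]
side org [298. 133.] 1536 ztop 0.121 zmin 0.1 toprect [796. 222.] [170. 128.] 28.1 w [0.201 0.185 0.027]
side org [301. 267.] 744 ztop 0.08 zmin 0.073 toprect [490. -99.] [ 41. 109.] 87.9 w [0.109 0.044 0.011]
```

View pics/crop_s.png

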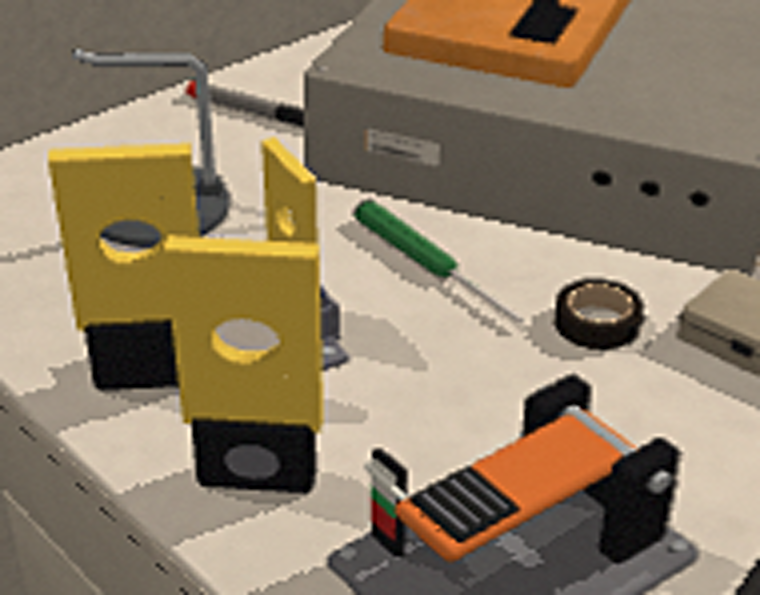

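The crop confirms A, the plate behind with its block in the cradle. It measures 48 mm wide with its top at 0.136 m, against 68 mm and 0.184 m for B and C. The hook's free end points left in the side view, so roughly -x,+y in the world. Next I'll measure the hook, the pad and the obstacle heights.

```bash
python3 - <<'E'
from h import *
import pickle
Pt,Ps=np.load('top_P.npy'),np.load('side_P.npy')
ct,cs=[pickle.load(open(n+'.pkl','rb')) for n in('top','side')]
for n,P in(('top',Pt),('side',Ps)):
    # hook rod
    m=(P[...,0]>.44)&(P[...,0]<.64)&(P[...,1]>.2)&(P[...,1]<.36)
    f=P[m&(P[...,2]>.004)&(P[...,2]<.03)]
    print(n,'foot',f.shape,f.min(0).round(3) if len(f) else 0,f.max(0).round(3) if len(f) else 0)
    mm=m&(P[...,2]>.118)&(P[...,2]<.155); q=P[mm]; v,u=np.nonzero(mm)
    if len(q)>3:
        d=np.linalg.svd(q[:,:2]-q[:,:2].mean(0))[2][0]; t=(q[:,:2]-q[:,:2].mean(0))@d; i=np.argsort(t)
        print('rod',len(q),'mean',q.mean(0).round(3),'dir',d.round(3),np.degrees(np.arctan2(d[1],d[0])).round(1)); print(q[i][::max(1,len(q)//8)].round(3).tolist()); print(u[i][::max(1,len(q)//8)],v[i][::max(1,len(q)//8)])
    # pad: dark at z .07-.09
    g=(P[...,0]>.38)&(P[...,0]<.58)&(P[...,1]>-.16)&(P[...,1]<-.04)
    dark=cv2.cvtColor((ct if n=='top' else cs)['f'],cv2.COLOR_RGB2HSV)[...,1]<110
    q=P[g&dark&(P[...,2]>.074)&(P[...,2]<.086)&(P[...,0]<.48)]; r=cv2.minAreaRect((q[:,:2]*1000).astype(np.float32)); print('pad',len(q),r,q.mean(0).round(3))
    q=P[g&(P[...,2]>.006)&(P[...,2]<.018)]; r=cv2.minAreaRect((q[:,:2]*1000).astype(np.float32)); print('base',len(q),r)
    q=P[g&(P[...,2]>.08)&(P[...,0]>.5)];print('cheeks',q.min(0).round(3),q.max(0).round(3))
    # cradle
    q=P[(abs(P[...,0]-.535)<.06)&(abs(P[...,1]-.131)<.07)&(P[...,2]>.006)&(P[...,2]<.034)]; r=cv2.minAreaRect((q[:,:2]*1000).astype(np.float32)); print('cradle',len(q),r)
A=np.concatenate([Pt.reshape(-1,3),Ps.reshape(-1,3)])
for y in np.arange(-.7,.0,.1):
    print(round(y,1),[ (lambda s: round(float(np.nanmax(s)),2) if len(s) else None)(A[(A[:,0]>x)&(A[:,0]<x+.1)&(A[:,1]>y)&(A[:,1]<y+.1)][:,2]) for x in np.arange(.0,.8,.1)])
w=cap('wrist'); print(w['W'].round(3)); print(viewer.capture('wrist')['hand_eye'])
E
```

```text
top foot (1288, 3) [0.44  0.201 0.004] [0.64  0.359 0.028]
rod 155 mean [0.54  0.285 0.132] dir [-0.876  0.482] 151.2
[[0.575, 0.266, 0.119], [0.567, 0.275, 0.126], [0.559, 0.278, 0.129], [0.547, 0.279, 0.135], [0.542, 0.288, 0.132], [0.534, 0.292, 0.133], [0.524, 0.294, 0.131], [0.513, 0.296, 0.132], [0.508, 0.306, 0.142]]
[192 187 185 184 180 178 177 176 170] [178 181 185 190 193 197 202 207 209]
pad 267 ((460.7315979003906, -79.73397064208984), (30.7327938079834, 73.34584045410156), 0.9398954510688782) [ 0.46  -0.089  0.079]
base 1597 ((487.4556579589844, -95.81715393066406), (110.54521942138672, 164.7403106689453), 87.45563507080078)
cheeks [ 0.51  -0.136  0.08 ] [ 0.564 -0.061  0.087]
cradle 214 ((539.4576416015625, 137.13232421875), (114.3745346069336, 49.03826141357422), 59.31616973876953)
side foot (222, 3) [0.446 0.224 0.004] [0.64  0.338 0.03 ]
rod 130 mean [0.541 0.283 0.131] dir [ 0.878 -0.478] -28.5
[[0.505, 0.299, 0.139], [0.516, 0.296, 0.13], [0.523, 0.289, 0.131], [0.532, 0.286, 0.129], [0.54, 0.281, 0.128], [0.55, 0.28, 0.125], [0.556, 0.271, 0.127], [0.567, 0.27, 0.
[... 589 characters left out ...]
-0.54, None, None, None, None, None]
-0.5 [-0.53, -0.53, 0.1, 0.08, 0.11, 0.11, 0.15, None]
-0.4 [-0.73, -0.73, 0.1, 0.09, 0.1, 0.28, 0.37, 0.37]
-0.3 [-0.73, -0.72, 0.1, 0.1, 0.1, 0.38, 0.38, 0.37]
-0.2 [-0.63, 0.0, -0.71, 0.01, 0.08, 0.37, 0.37, 0.34]
-0.1 [0.3, 0.02, -0.72, 0.01, 0.09, 0.09, 0.03, 0.1]
[[ 0.266 -0.916 -0.3    0.257]
 [-0.964 -0.254 -0.081 -0.629]
 [-0.002  0.31  -0.951  0.372]
 [ 0.     0.     0.     1.   ]]
[[-4.61246760e-04 -9.50617695e-01 -3.10363956e-01  7.95625865e-02]
 [ 9.99999796e-01 -3.01551399e-04 -5.62522056e-04  1.85859389e-04]
 [ 4.41152736e-04 -3.10364152e-01  9.50617640e-01 -1.70683750e-01]
 [ 0.00000000e+00  0.00000000e+00  0.00000000e+00  1.00000000e+00]]
```

```bash
cat >> h.py <<'E'
def d(p,yaw,s=None):
    """tool-frame shift mm / turn deg to bring TCP to p with tool y at world angle yaw deg"""
    s=s or observe(); M=R.from_rotvec(s['tool_rot']).as_matrix()
    y=np.degrees(np.arctan2(M[1,1],M[0,1])); t=-((yaw-y+180)%360-180)
    return (M.T@(np.array(p)-s['ee_pos'])*1000).round(1).tolist(), round(t,1), 'tooly',y.round(1)
E
python3 - <<'E'
from h import *
print(d([.36,-.33,.34],-11))
E
```

```text
([259.0, -260.8, -137.6], np.float64(-63.5), 'tooly', np.float64(-74.5))
```

Call:
{"api": "servo_tool", "payload": {"plan": [[26,-26,-14,-6.4],[52,-52,-28,-12.8],[78,-78,-42,-19.2],[104,-104,-56,-25.6],[130,-130,-70,-32]], "grip": 0.45}}

```text
clock: 0.62
ee_pos: [0.2711, -0.4889, 0.2731]
tool_rot: [-2.872, -1.272, 0.0]
ft_force: [1.0, -0.4, 0.4]
opening: 0.549
finger_force: 0.0
```

```bash
python3 -c "
from h import *
s=observe();print(s['ee_pos'],s['opening'],s['joints'].round(2));print(d([.36,-.33,.34],-11),d([.43,-.03,.34],-11))"
```

```text
[ 0.27105175 -0.48893083  0.27314156] 0.5494845786666384 [ 1.08  0.23 -0.15  1.74  0.04  1.17  0.18]
([177.4, -41.0, -66.9], np.float64(-31.2), 'tooly', np.float64(-42.2)) ([446.6, -190.8, -66.9], np.float64(-31.2), 'tooly', np.float64(-42.2))
```

Call:
{"api": "servo_tool", "payload": {"plan": [[36,-8,-13,-6.2],[71,-16,-26,-12.4],[107,-25,-40,-18.6],[142,-33,-53,-25],[177,-41,-67,-31]]}}

```text
clock: 1.03
ee_pos: [0.3604, -0.3307, 0.3403]
tool_rot: [2.428, 1.994, -0.001]
ft_force: [0.2, 0.1, -0.3]
opening: 0.554
finger_force: 0.0
```

```bash
python3 -c "
from h import *
s=observe();print(s['ee_pos'],s['opening'],s['joints'].round(2));print(d([.40,-.14,.34],-11),d([.45,.03,.34],-11),d([.535,.131,.34],-11))"
```

```text
[ 0.36036077 -0.33065957  0.3402733 ] 0.5535139573981275 [ 0.93  0.08 -0.33  1.78  0.03  1.29  0.39]
([194.7, 1.8, 0.2], np.float64(-0.2), 'tooly', np.float64(-11.2)) ([371.2, 17.7, 0.2], np.float64(-0.2), 'tooly', np.float64(-11.2)) ([486.8, 81.4, 0.1], np.float64(-0.2), 'tooly', np.float64(-11.2))
```

Call:
{"api": "servo_tool", "payload": {"plan": [[39,0,0,0],[78,1,0,0],[117,1,0,0],[156,2,0,0],[195,2,0,0]]}}

```text
clock: 1.45
ee_pos: [0.4009, -0.14, 0.3398]
tool_rot: [2.433, 1.986, -0.0]
ft_force: [0.9, 0.3, 0.3]
opening: 0.553
finger_force: 0.0
```

Call:
{"api": "servo_tool", "payload": {"plan": [[38,6,0,0],[75,14,0,0],[112,22,0,0],[148,32,0,0],[184,43,0,0]]}}

```text
clock: 1.87
ee_pos: [0.4801, 0.0315, 0.34]
tool_rot: [2.433, 1.986, 0.0]
ft_force: [1.9, -1.4, 0.7]
opening: 0.553
finger_force: 0.0
```

```bash
python3 -c "
from h import *
s=observe();print(s['ee_pos'],s['opening'],s['joints'].round(2));print(d([.50,.12,.34],-11))
c=cap('wrist');save('w1',cv2.resize(c['f'],(768,576)))
print(proj(c,[[.535,.131,.134],[.541,.284,.129],[.44,.138,.183]])*1.5)"
```

```text
[0.48012218 0.03152191 0.33998005] 0.5534520356503457 [ 0.5   0.1  -0.74  1.77  0.07  1.29 -0.46]
([90.7, 1.7, -0.1], np.float64(-0.6), 'tooly', np.float64(-11.6))
[[418.92154248 121.43463675]
 [391.62617485 -85.85078835]
 [300.76481595 133.38948441]]
```

Call:
{"api": "servo_tool", "payload": {"plan": [[30,4,0,0],[60,8,0,0],[88,12,0,0],[88,12,0,0]]}}

```text
clock: 2.25
ee_pos: [0.5095, 0.1196, 0.3397]
tool_rot: [-2.424, -1.994, -0.004]
ft_force: [-0.2, 0.4, -0.6]
opening: 0.552
finger_force: 0.0
```

```bash
python3 -c "
from h import *
import pickle
s=observe();print(s['ee_pos'],s['opening'],s['joints'].round(2))
c=cap('wrist');save('w1',cv2.resize(c['f'],(768,576)));pickle.dump(c,open('w1.pkl','wb'))
print(proj(c,[[.535,.131,.134],[.541,.284,.129],[.44,.138,.183]])*1.5)"
```

```text
[0.50947231 0.11963514 0.33970736] 0.5521509707332645 [ 0.35  0.2  -0.8   1.69  0.14  1.32 -0.68]
[[404.76736431 227.98213018]
 [379.46261183  48.20072598]
 [294.39807549 251.52985811]]
```

View pics/w1.png

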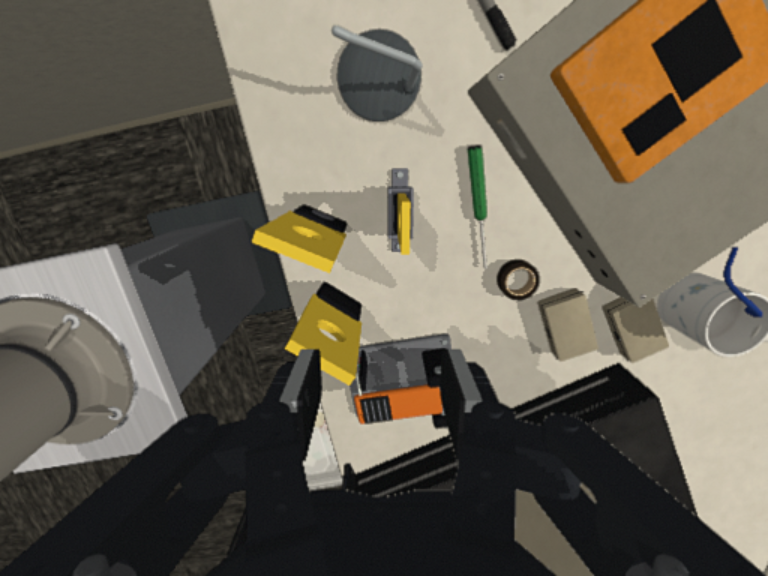

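The wrist view shows tag A in its cradle at (403,222), and the peg from its free end (337,30) to the rod (417,65). Plates B and C are off to the left.

```bash
cat > meas.py <<'E'
from h import *
def line(q,name):
    m=q[:,:2].mean(0); r=cv2.minAreaRect((q[:,:2]*1e4).astype(np.float32)); b=cv2.boxPoints(r)/10
    v=np.linalg.svd(q[:,:2]-m)[2][0]; t=(q[:,:2]-m)@v
    a=np.degrees(np.arctan2(v[1],v[0]))%180
    print(name,len(q),'rectctr',np.round(np.array(r[0])/10,1),'size',np.round(np.array(r[1])/10,1),'ang',a.round(1),'z',np.percentile(q[:,2],[5,50,95]).round(4))
def tag(c):
    P=cloud(c); hsv=cv2.cvtColor(c['f'],cv2.COLOR_RGB2HSV)
    y=cv2.inRange(hsv,(20,120,80),(35,255,255))>0
    q=P[y&(abs(P[...,0]-.535)<.045)&(abs(P[...,1]-.131)<.05)]; zt=np.percentile(q[:,2],98)
    line(q[q[:,2]>zt-.006],'tag top')
def peg(c,rn=(.12,.16)):
    P=cloud(c); m=(abs(P[...,0]-.54)<.06)&(abs(P[...,1]-.285)<.05)&(P[...,2]>rn[0])&(P[...,2]<rn[1])
    line(P[m],'peg')
    q=P[m]; u=np.array([.877,-.48]); t=(q[:,:2]-[.5405,.284])@u*1000; n=(q[:,:2]-[.5405,.284])@[.48,.877]*1000
    for k in range(-44,48,11):
        w=(t>=k)&(t<k+11)
        if w.sum(): print('  t',k+5,'n',n[w].mean().round(1),'z',np.percentile(q[w][:,2],90).round(4),w.sum())
    f=(abs(P[...,0]-.54)<.08)&(abs(P[...,1]-.285)<.08)&(P[...,2]>.006)&(P[...,2]<.03); mm=f.astype(np.uint8)
    k,l,s,ce=cv2.connectedComponentsWithStats(cv2.morphologyEx(mm,cv2.MORPH_CLOSE,np.ones((3,3)))); i=1+np.argmax(s[1:,4])
    q=P[(l==i)&f]; print('  foot circle',cv2.minEnclosingCircle((q[:,:2]*1000).astype(np.float32)),q[:,2].mean().round(3))
E
python3 - <<'E'
from meas import *
import pickle
for n in('w1','top','side'):
    c=pickle.load(open(n+'.pkl','rb')); print(n); tag(c); peg(c)
E
```

```text
w1
tag top 201 rectctr [535.3 131.1] size [50.   7.6] ang 77.9 z [0.1315 0.1335 0.1347]
peg 466 rectctr [539.7 285. ] size [ 8.6 78.4] ang 151.1 z [0.1252 0.1321 0.1387]
  t -39 n -0.2 z 0.1403 47
  t -28 n -0.0 z 0.1378 73
  t -17 n -0.2 z 0.1347 67
  t -6 n -0.2 z 0.1337 64
  t 5 n -0.2 z 0.1325 65
  t 16 n -0.1 z 0.1313 64
  t 27 n -0.4 z 0.13 62
  t 38 n -0.3 z 0.125 24
  foot circle ((539.4590454101562, 284.5887451171875), 48.09955596923828) 0.012
top
tag top 85 rectctr [535.4 131. ] size [47.6  7.6] ang 79.5 z [0.131  0.1334 0.1364]
peg 153 rectctr [539.8 285.4] size [ 8.7 78. ] ang 151.2 z [0.1249 0.1314 0.1395]
  t -39 n 0.6 z 0.1416 14
  t -28 n 0.6 z 0.1378 22
  t -17 n 0.5 z 0.1365 22
  t -6 n 0.8 z 0.1333 22
  t 5 n 0.4 z 0.1336 22
  t 16 n 0.7 z 0.1319 21
  t 27 n 0.5 z 0.1301 22
  t 38 n 0.7 z 0.1256 8
  foot circle ((539.6527099609375, 284.97052001953125), 48.17704772949219) 0.012
side
tag top 69 rectctr [535.9 129.7] size [50.2  8.3] ang 79.2 z [0.1304 0.1344 0.1358]
peg 126 rectctr [541.4 284.3] size [10.7 78.1] ang 151.6 z [0.1235 0.1315 0.139 ]
  t -39 n -0.6 z 0.1406 10
  t -28 n -1.2 z 0.1379 17
  t -17 n -0.7 z 0.136 17
  t -6 n -0.9 z 0.1354 20
  t 5 n -0.9 z 0.134 18
  t 16 n -1.0 z 0.1327 18
  t 27 n -0.7 z 0.1316 20
  t 38 n -0.3 z 0.1255 6
  foot circle ((566.077392578125, 270.2799072265625), 38.08597183227539) 0.014
```

```bash
python3 -c "
from h import *
print(d([.5353,.1311,.20],-12))"
```

```text
([18.8, 23.0, 139.5], np.float64(0.8), 'tooly', np.float64(-11.2))
```

Call:
{"api": "servo_tool", "payload": {"plan": [[10,12,20,0.4],[19,23,50,0.8],[19,23,85,0.8],[19,23,120,0.8],[19,23,139,0.8]], "grip_force": 40}}

```text
clock: 2.72
ee_pos: [0.5337, 0.1252, 0.1967]
tool_rot: [-2.448, -1.967, 0.008]
ft_force: [0.4, -0.6, -0.5]
opening: 0.549
finger_force: 0.0
```

```bash
python3 -c "
from meas import *
c=cap('wrist'); tag(c)
print(observe()['ee_pos'],d([.5353,.1311,.109],-12))"
```

```text
tag top 13 rectctr [507.2 131.7] size [22.6 22.4] ang 38.4 z [0.2583 0.2804 0.297 ]
[0.53214044 0.12447401 0.19423355] ([7.6, 2.4, 85.2], np.float64(-0.4), 'tooly', np.float64(-12.4))
```

Call:
{"api": "servo_tool", "payload": {"plan": [[0,0,0,0],[0,0,0,0],[0,0,0,0]]}}

```text
clock: 3.02
ee_pos: [0.5369, 0.1277, 0.2028]
tool_rot: [2.447, 1.968, 0.004]
ft_force: [0.3, 0.2, 0.8]
opening: 0.551
finger_force: 0.0
```

```bash
python3 -c "
from meas import *
s=observe();print(s['ee_pos'],s['joint_vel'].round(3),s['joints'].round(2),d([.5353,.1311,.109],-12))"
```

```text
[0.53694417 0.12771564 0.20276668] [-0.001 -0.007 -0.003 -0.002  0.002 -0.003 -0.004] [ 0.27  0.37 -0.76  1.82  0.29  1.07 -0.82] ([2.8, -2.6, 93.8], np.float64(-0.4), 'tooly', np.float64(-12.4))
```

Call:
{"api": "servo_tool", "payload": {"plan": [[3,-2.5,15,-0.4],[3,-2.5,30,-0.4],[3,-2.5,45,-0.4],[3,-2.5,45,-0.4],[3,-2.5,45,-0.4]]}}

```text
clock: 3.43
ee_pos: [0.5344, 0.1311, 0.1568]
tool_rot: [2.44, 1.978, 0.001]
ft_force: [1.0, -0.2, 0.8]
opening: 0.547
finger_force: 0.0
```

```bash
python3 -c "
from meas import *
s=observe();print(s['ee_pos'],s['joint_vel'].round(3),d([.5353,.1311,.109],-12))"
```

```text
[0.53442164 0.13109485 0.15682291] [ 0.003 -0.013 -0.01  -0.019 -0.003  0.001  0.   ] ([0.2, 0.8, 47.8], np.float64(0.0), 'tooly', np.float64(-12.0))
```

Call:
{"api": "servo_tool", "payload": {"plan": [[0,0.8,20,0],[0,0.8,36,0],[0,0.8,48,0],[0,0.8,48,0],[0,0.8,48,0]]}}

```text
clock: 3.85
ee_pos: [0.535, 0.1311, 0.1084]
tool_rot: [2.44, 1.978, 0.001]
ft_force: [1.2, -0.2, -0.1]
opening: 0.553
finger_force: 0.0
```

Call:
{"api": "servo_tool", "payload": {"plan": [[0,0,0,0],[0,0,0,0],[0,0,0,0],[0,0,0,0],[0,0,0,0]], "grip": 1.0, "grip_force": 40}}

```text
clock: 4.27
ee_pos: [0.5349, 0.131, 0.1081]
tool_rot: [2.44, 1.978, 0.001]
ft_force: [-0.3, 1.2, -0.4]
opening: 0.001
finger_force: 0.0
```

```bash
python3 -c "
from meas import *
s=observe();print(s)
c=cap('wrist');save('w2',cv2.resize(c['f'],(768,576)))"
```

```text
{'clock': 4.2667, 'joints': array([ 0.20495412,  0.48127149, -0.71182008,  1.90584563,  0.39715577,
        0.89837563, -0.91178988]), 'joint_vel': array([ 1.80753284e-03,  2.47391425e-03,  2.21458150e-03,  3.21757784e-03,
        2.63517320e-06, -3.13507621e-04,  1.64832888e-03]), 'joint_efforts': array([-2.19511501e-03, -4.86554575e+01, -8.02900851e+00, -2.27611113e+01,
        9.83984006e-03, -9.22309919e-04,  1.73291046e-03]), 'ee_pos': array([0.53489372, 0.13095422, 0.10808729]), 'tool_rot': array([2.44030142e+00, 1.97794051e+00, 8.27572867e-04]), 'ft_force': array([-0.28533138,  1.19461936, -0.41747523]), 'moment': array([ 0.0082892 ,  0.04707315, -0.02458216]), 'finger_force': 0.0, 'opening': 0.0010476533608709138}
```

View pics/w2.png

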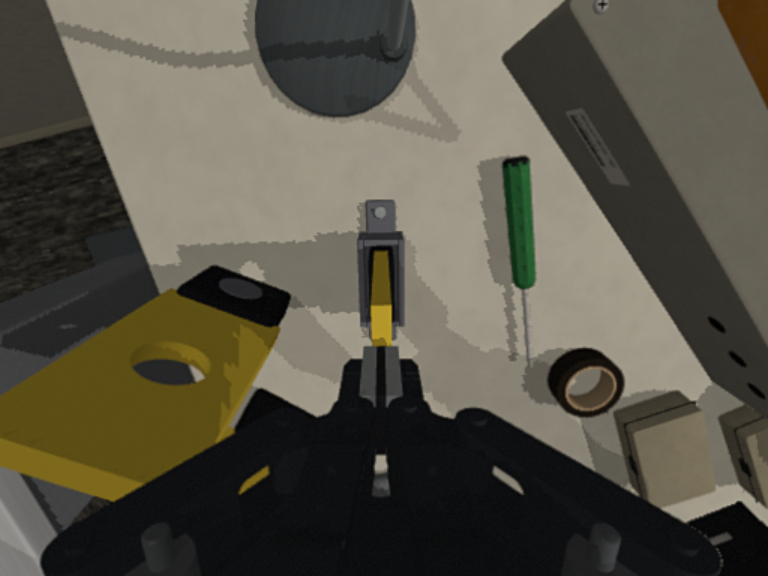

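The reading says the fingers are shut with no force on them. The plate looks like it lies between the pads at (380,330), so I'll check with depth and the side view.

```bash
python3 - <<'E'
from meas import *
c=cap('wrist'); tag(c); P=cloud(c)
for v in (210,220,228,232,236,240,250):
    print(v,[P[v,u].round(3).tolist()+c['f'][v,u].tolist() for u in (240,245,250,253,256,262,266)][1:6:2])
c=cap('side'); tag(c); save('s2',cv2.resize(c['f'][100:260,150:310],None,fx=3.7,fy=3.7,interpolation=cv2.INTER_CUBIC))
E
```

```text
tag top 17 rectctr [502.3 141.2] size [ 8.3 21.3] ang 91.5 z [0.1868 0.1965 0.2049]
210 [[0.521, 0.107, 0.017, 34, 36, 42], [0.539, 0.151, 0.133, 180, 151, 43], [0.539, 0.114, 0.043, 12, 12, 17]]
220 [[0.516, 0.089, 0.0, 119, 115, 103], [0.537, 0.145, 0.134, 179, 151, 42], [0.535, 0.087, 0.005, 74, 76, 84]]
228 [[0.514, 0.079, -0.0, 162, 155, 138], [0.536, 0.14, 0.133, 126, 106, 27], [0.533, 0.075, 0.0, 162, 155, 141]]
232 [[0.532, 0.142, 0.141, 65, 67, 64], [0.537, 0.142, 0.142, 4, 7, 11], [0.542, 0.141, 0.143, 65, 67, 66]]
236 [[0.532, 0.142, 0.146, 70, 71, 68], [0.537, 0.141, 0.146, 10, 12, 12], [0.542, 0.141, 0.147, 68, 70, 67]]
240 [[0.533, 0.143, 0.152, 67, 69, 67], [0.537, 0.142, 0.152, 6, 8, 10], [0.541, 0.14, 0.151, 68, 70, 67]]
250 [[0.533, 0.142, 0.162, 68, 69, 66], [0.537, 0.141, 0.161, 12, 14, 15], [0.541, 0.141, 0.162, 68, 70, 68]]
tag top 36 rectctr [534.7 117.4] size [28.2  9.4] ang 84.6 z [0.1299 0.1343 0.136 ]
```

View pics/s2.png

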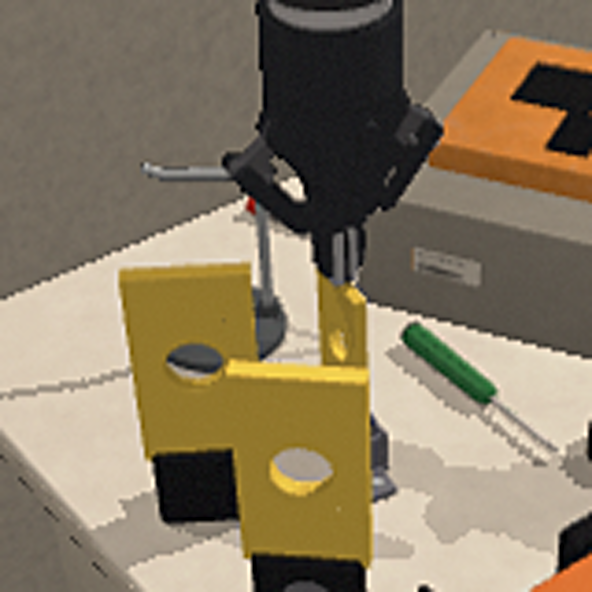

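The side view settles it. The shut fingertips end just above the plate's top edge, at about (345,285), and wrist depth puts them at z≈0.139 while the TCP reads 0.108. The real tips are therefore about 31 mm behind the reported TCP. I'll open and go 30 mm lower.

Call:
{"api": "servo_tool", "payload": {"plan": [[0,0,-4,0],[0,0,-4,0],[0,0,-4,0],[0,0,-4,0]], "grip": 0.5}}

```text
clock: 4.75
ee_pos: [0.5347, 0.1309, 0.1118]
tool_rot: [2.44, 1.978, 0.0]
ft_force: [0.0, 0.0, 0.3]
opening: 0.498
finger_force: 0.0
```

Call:
{"api": "servo_tool", "payload": {"plan": [[0,0.4,12,0],[0,0.4,24,0],[0,0.4,33,0],[0,0.4,33,0],[0,0.4,33,0]]}}

```text
clock: 5.17
ee_pos: [0.5341, 0.1307, 0.0774]
tool_rot: [-2.439, -1.978, 0.003]
ft_force: [0.0, 0.4, 0.0]
opening: 0.498
finger_force: 0.0
```

Call:
{"api": "servo_tool", "payload": {"plan": [[0,0,0,0],[0,0,0,0],[0,0,0,0],[0,0,0,0],[0,0,0,0]], "grip": 1.0, "grip_force": 40}}

```text
clock: 5.58
ee_pos: [0.5355, 0.131, 0.0792]
tool_rot: [2.44, 1.978, 0.002]
ft_force: [-0.3, -0.2, 2.0]
opening: 0.085
finger_force: 40.1
```

```bash
python3 - <<'E'
from meas import *
s=observe();print(s['opening'],s['finger_force'],s['ft_force'])
c=cap('wrist'); P=cloud(c)
for v in range(200,240,4):
    print(v,[P[v,u].round(3).tolist() for u in (243,246,253,261,264)])
E
```

```text
0.08493526697644083 40.07976293563843 [-0.31830997 -0.20226156  1.95216949]
200 [[0.524, 0.124, 0.004], [0.53, 0.137, 0.043], [0.54, 0.156, 0.1], [0.542, 0.134, 0.043], [0.544, 0.119, 0.003]]
204 [[0.523, 0.12, 0.003], [0.53, 0.133, 0.041], [0.54, 0.156, 0.106], [0.542, 0.131, 0.042], [0.543, 0.115, 0.003]]
208 [[0.522, 0.116, 0.004], [0.529, 0.13, 0.042], [0.54, 0.156, 0.112], [0.541, 0.127, 0.043], [0.542, 0.111, 0.003]]
212 [[0.521, 0.112, 0.004], [0.537, 0.156, 0.116], [0.54, 0.155, 0.117], [0.54, 0.124, 0.043], [0.541, 0.107, 0.003]]
216 [[0.52, 0.107, 0.004], [0.537, 0.156, 0.124], [0.54, 0.155, 0.123], [0.544, 0.155, 0.123], [0.54, 0.104, 0.005]]
220 [[0.52, 0.107, 0.013], [0.537, 0.156, 0.128], [0.54, 0.155, 0.128], [0.544, 0.155, 0.129], [0.54, 0.104, 0.015]]
224 [[0.52, 0.107, 0.022], [0.537, 0.156, 0.133], [0.54, 0.155, 0.132], [0.544, 0.155, 0.133], [0.54, 0.103, 0.023]]
228 [[0.521, 0.107, 0.03], [0.537, 0.155, 0.134], [0.54, 0.153, 0.133], [0.544, 0.153, 0.134], [0.539, 0.102, 0.029]]
232 [[0.532, 0.143, 0.114], [0.536, 0.152, 0.134], [0.539, 0.151, 0.133], [0.543, 0.151, 0.133], [0.543, 0.14, 0.113]]
236 [[0.532, 0.143, 0.118], [0.536, 0.15, 0.134], [0.539, 0.15, 0.134], [0.543, 0.149, 0.133], [0.543, 0.14, 0.117]]
```

The grip is good: 7 mm gap and 40 N, with the pads around the plate. I'll lift straight up.

Call:
{"api": "servo_tool", "payload": {"plan": [[0,0,-10,0],[0,0,-24,0],[0,0,-40,0],[0,0,-56,0],[0,0,-70,0]]}}

```text
clock: 6.05
ee_pos: [0.5353, 0.1312, 0.151]
tool_rot: [2.44, 1.978, 0.002]
ft_force: [-0.4, -0.2, -0.9]
opening: 0.082
finger_force: 39.7
```

```bash
python3 - <<'E'
from meas import *
s=observe();print(s['ee_pos'],s['opening'],s['finger_force'],s['ft_force'],d([.45,.28,.15],-29))
E
```

```text
[0.53532181 0.13117502 0.15098101] 0.08229853424451505 39.70340073108673 [-0.35405145 -0.19160506 -0.92233884] ([128.0, -114.2, 0.9], np.float64(17.1), 'tooly', np.float64(-11.9))
```

Call:
{"api": "servo_tool", "payload": {"plan": [[12,-11,0,2],[27,-24,0,4],[43,-38,0,6],[59,-52,0,8],[75,-66,0,10]]}}

```text
clock: 6.47
ee_pos: [0.4856, 0.2188, 0.1501]
tool_rot: [2.605, 1.755, 0.002]
ft_force: [1.1, 0.9, -0.6]
opening: 0.085
finger_force: 39.7
```

```bash
python3 - <<'E'
from meas import *
s=observe();print(s['ee_pos'],s['opening'],d([.45,.28,.15],-29),s['joints'].round(2))
E
```

```text
[0.48563508 0.21876855 0.15010071] 0.08546542670310131 ([43.4, -56.0, 0.1], np.float64(6.9), 'tooly', np.float64(-22.1)) [ 0.05  0.4  -0.74  1.91  0.32  0.95 -1.22]
```

Call:
{"api": "servo_tool", "payload": {"plan": [[11,-15,0,2],[24,-31,0,4],[35,-45,0,6],[43,-56,0,7],[43,-56,0,7]]}}

```text
clock: 6.88
ee_pos: [0.4483, 0.2822, 0.1503]
tool_rot: [-2.701, -1.601, -0.003]
ft_force: [-0.3, 0.2, -0.2]
opening: 0.088
finger_force: 39.7
```

```bash
python3 - <<'E'
from meas import *
s=observe();print(s['ee_pos'],s['opening'],d([.465,.326,.15],-28.9),s['joints'].round(2))
c=cap('wrist'); P=cloud(c); hsv=cv2.cvtColor(c['f'],cv2.COLOR_RGB2HSV)
y=cv2.inRange(hsv,(20,120,80),(35,255,255))>0
q=P[y&(abs(P[...,0]-.45)<.04)&(abs(P[...,1]-.28)<.05)&(P[...,2]>.1)]
line(q[q[:,2]>np.percentile(q[:,2],95)-.006],'tag top')
save('w3',cv2.resize(c['f'],(768,576)))
E
```

```text
[0.44825136 0.282158   0.15034334] 0.08841073054866451 ([46.5, -6.4, 0.5], np.float64(0.2), 'tooly', np.float64(-28.7)) [-0.08  0.39 -0.73  1.92  0.32  0.95 -1.47]
tag top 1328 rectctr [462.6 274.5] size [51.1 40.5] ang 61.4 z [0.2032 0.2046 0.2056]
```

View pics/w3.png

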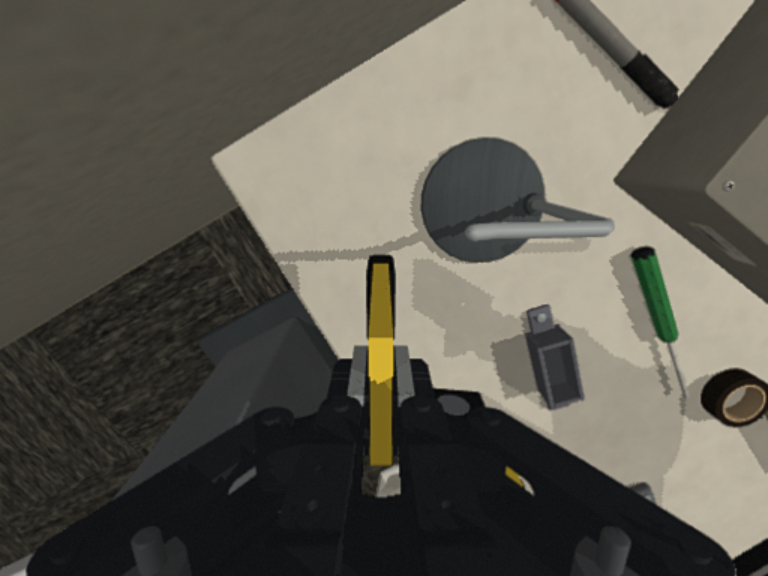

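The plate is held straight, and the peg at (470–612,230) lies parallel to the tool's closing axis. Next I'll line up in front of the free end.

Call:
{"api": "servo_tool", "payload": {"plan": [[15,-2,5,0.2],[31,-4,12,0.2],[46.5,-6,20,0.2],[46.5,-6,23.5,0.2],[46.5,-6,23.5,0.2]]}}

```text
clock: 7.35
ee_pos: [0.4675, 0.3212, 0.1246]
tool_rot: [2.709, 1.591, -0.003]
ft_force: [-0.1, -0.9, -0.5]
opening: 0.083
finger_force: 39.7
```

```bash
cat > hk.py <<'E'
from meas import *
def hk(x,zhole):
    s=observe(); a=np.radians(-28.9); u=np.array([np.cos(a),np.sin(a)]); n=np.array([-u[1],u[0]])
    r=s['ee_pos'][:2]-[.5396,.2848]; print('now hook x %.1f y %.1f hole z %.1f'%(r@u*1e3,r@n*1e3,s['ee_pos'][2]*1e3+9.8),s['opening'].__round__(3),s['ft_force'].round(1))
    p=np.array([.5396,.2848])+u*x/1e3; print(d([*p,(zhole-9.8)/1e3],-28.9,s))
if __name__=='__main__':
    import sys; hk(float(sys.argv[1]),float(sys.argv[2]))
E
python3 hk.py -85 136.5; python3 - <<'E'
from meas import *
c=cap('wrist'); peg(c)
E
```

```text
now hook x -80.7 y -3.0 hole z 134.4 0.083 [-0.1 -0.9 -0.5]
([2.9, -4.3, -2.1], np.float64(-0.2), 'tooly', np.float64(-29.1))
peg 1270 rectctr [525. 294.] size [ 10.5 111. ] ang 151.0 z [0.1266 0.132  0.1395]
  t -39 n 1.4 z 0.1406 152
  t -28 n 1.7 z 0.1373 184
  t -17 n 1.5 z 0.1348 191
  t -6 n 1.5 z 0.1333 184
  t 5 n 1.5 z 0.1324 181
  t 16 n 1.6 z 0.1311 180
  t 27 n 1.9 z 0.13 161
  t 38 n 2.6 z 0.1256 18
  foot circle ((539.6852416992188, 284.98663330078125), 47.908912658691406) 0.012
```

Call:
{"api": "servo_tool", "payload": {"plan": [[3.5,6,-2,-0.2],[3.5,15,-2,-0.2],[3.5,25,-2,-0.2],[3.5,25,-2,-0.2],[3.5,25,-2,-0.2]]}}

```text
clock: 7.82
ee_pos: [0.4921, 0.3119, 0.1272]
tool_rot: [2.708, 1.592, 0.0]
ft_force: [0.3, 0.3, -0.7]
opening: 0.082
finger_force: 39.7
```

```bash
python3 hk.py 0 128; python3 - <<'E'
from meas import *
c=cap('side'); save('s3',cv2.resize(c['f'][90:230,150:310],None,fx=4,fy=4,interpolation=cv2.INTER_CUBIC))
E
```

```text
now hook x -54.7 y 0.8 hole z 137.0 0.082 [ 0.3  0.3 -0.7]
([-0.6, 54.7, 9.1], np.float64(-0.2), 'tooly', np.float64(-29.1))
```

View pics/s3.png

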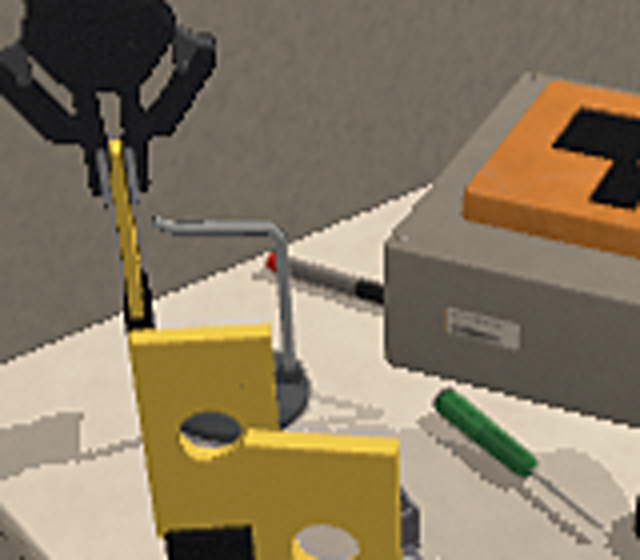

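In the side view the tag edge at (125,230) is just off the peg's free end at (158,222), at the right height. I'll thread it on, sloping down with the peg.

Call:
{"api": "servo_tool", "payload": {"plan": [[0,8,0.5,0],[0,16,1,0],[0,24,2.5,0],[0,31,4,0],[0,31,4,0]]}}

```text
clock: 8.28
ee_pos: [0.5199, 0.2964, 0.1225]
tool_rot: [2.708, 1.592, -0.001]
ft_force: [0.3, 0.2, -0.5]
opening: 0.089
finger_force: 39.7
```

```bash
python3 hk.py 0 127
```

```text
now hook x -22.9 y 0.6 hole z 132.3 0.089 [ 0.3  0.2 -0.5]
([-0.5, 22.9, 5.4], np.float64(-0.2), 'tooly', np.float64(-29.1))
```

Call:
{"api": "servo_tool", "payload": {"plan": [[0,7,1.5,0],[0,15,3.5,0],[0,23,6,0],[0,23,8.5,0],[0,23,8.5,0]]}}

```text
clock: 8.7
ee_pos: [0.5383, 0.2863, 0.1138]
tool_rot: [2.707, 1.594, -0.002]
ft_force: [0.1, -0.6, -1.9]
opening: 0.087
finger_force: 39.7
```

```bash
python3 hk.py 0 122; python3 - <<'E'
from meas import *
c=cap('side'); save('s4',cv2.resize(c['f'][90:230,150:310],None,fx=4,fy=4,interpolation=cv2.INTER_CUBIC))
E
```

```text
now hook x -1.8 y 0.7 hole z 123.6 0.087 [ 0.1 -0.6 -1.9]
([-0.7, 1.8, 1.6], np.float64(-0.1), 'tooly', np.float64(-29.0))
```

View pics/s4.png

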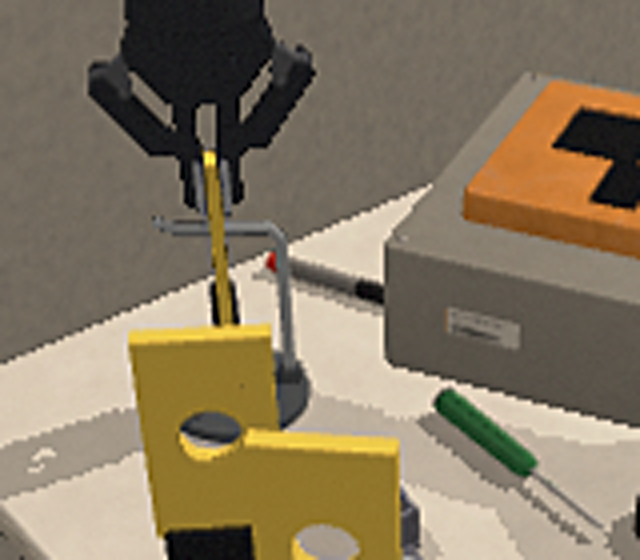

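The peg passes through the hole at about (215,228). I'll lower 2 mm, release with a small opening, then lift away.

Call:
{"api": "servo_tool", "payload": {"plan": [[0,0,1,0],[0,0,2,0],[0,0,2,0]]}}

```text
clock: 9.0
ee_pos: [0.5378, 0.2873, 0.1126]
tool_rot: [-2.706, -1.597, 0.0]
ft_force: [-0.4, -0.9, -0.9]
opening: 0.086
finger_force: 39.7
```

Call:
{"api": "servo_tool", "payload": {"plan": [[0,0,0,0],[0,0,0,0],[0,0,0,0],[0,0,0,0],[0,0,0,0]], "grip": 0.7}}

```text
clock: 9.42
ee_pos: [0.5382, 0.2871, 0.1128]
tool_rot: [2.706, 1.596, 0.0]
ft_force: [0.6, 1.0, 0.2]
opening: 0.302
finger_force: 0.0
```

Call:
{"api": "servo_tool", "payload": {"plan": [[0,0,-10,0],[0,0,-25,0],[0,0,-45,0],[0,0,-70,0],[0,0,-100,0]]}}

```text
clock: 9.83
ee_pos: [0.5374, 0.2866, 0.2133]
tool_rot: [-2.706, -1.596, 0.003]
ft_force: [0.9, -0.3, -1.4]
opening: 0.298
finger_force: 0.0
```

Call:
{"api": "servo_tool", "payload": {"plan": [[0,0,-35,0],[0,0,-65,0],[0,0,-80,0],[0,0,-80,0],[0,0,-80,0]], "grip": 1.0}}

```text
clock: 10.25
ee_pos: [0.5384, 0.2874, 0.2942]
tool_rot: [2.706, 1.596, 0.004]
ft_force: [0.3, 0.1, -0.3]
opening: 0.003
finger_force: 0.0
```

```bash
python3 - <<'E'
from meas import *
a=np.radians(-28.9); Rm=np.array([[np.cos(a),np.sin(a)],[-np.sin(a),np.cos(a)]])
for n in('top','side','wrist'):
    c=cap(n); P=cloud(c); hsv=cv2.cvtColor(c['f'],cv2.COLOR_RGB2HSV)
    y=cv2.inRange(hsv,(20,120,80),(35,255,255))>0
    q=P[y&(abs(P[...,0]-.54)<.07)&(abs(P[...,1]-.285)<.07)]
    if len(q)<10: print(n,len(q)); continue
    h=(q[:,:2]-[.5396,.2848])@Rm.T*1e3; t=q[:,2]>np.percentile(q[:,2],98)-.008
    print(n,len(q),'top z',np.percentile(q[:,2],98).round(4),'hook xy',h[t].mean(0).round(1),'spread',np.ptp(h,0).round(1),'low',h[q[:,2]<.09].mean(0).round(1))
s=observe();print(s['ee_pos'],s['opening'],s['joints'].round(2))
E
```

```text
top 0
side 169 top z 0.1682 hook xy [-0.  -1.9] spread [41.4 71.1] low [  0.2 -19. ]
wrist 484 top z 0.3659 hook xy [-1.9 -5.9] spread [14.  49.7] low [-4.9 23.2]
[0.53761018 0.28643222 0.2914865 ] 0.0016789586780895378 [-0.05  0.39 -0.73  1.57  0.27  1.29 -1.32]
```

The tag is hanging: its top is at z 0.168, so the hole is at about 0.123, at hook x≈0 and y≈-2. Now to the paddle, checking the scope clearance first.

```bash
python3 - <<'E'
from meas import *
A=np.concatenate([np.load('top_P.npy').reshape(-1,3),np.load('side_P.npy').reshape(-1,3)])
for lo in (.1,.15,.25):
    q=A[(A[:,2]>lo)&(A[:,0]>.38)&(A[:,0]<.6)&(A[:,1]>-.3)&(A[:,1]<-.03)]
    r=np.hypot(q[:,0]-.4615,q[:,1]+.098); i=np.argsort(r)[5]; print(lo,r[i].round(3),q[i].round(3))
print(d([.465,-.06,.29],-2.5))
E
```

```text
0.1 0.128 [ 0.547 -0.194  0.272]
0.15 0.128 [ 0.539 -0.2    0.162]
0.25 0.129 [ 0.548 -0.194  0.267]
([-338.3, 104.1, 2.0], np.float64(-26.4), 'tooly', np.float64(-28.9))
```

Call:
{"api": "servo_tool", "payload": {"plan": [[-25,8,0,-4],[-60,18,0,-9],[-95,29,0,-14],[-130,40,0,-19],[-165,51,0,-24]]}}

```text
clock: 10.82
ee_pos: [0.5017, 0.1162, 0.2913]
tool_rot: [-2.309, -2.128, 0.003]
ft_force: [1.0, 0.4, -0.3]
opening: 0.001
finger_force: 0.0
```

```bash
python3 -c "
from h import *
s=observe();print(s['ee_pos'],s['joints'].round(2),d([.465,-.05,.28],-2.5))"
```

```text
[0.50165838 0.11619524 0.29133506] [ 0.34  0.22 -0.79  1.78  0.16  1.22 -0.58] ([-168.6, -23.0, 11.5], np.float64(-2.2), 'tooly', np.float64(-4.7))
```

Call:
{"api": "servo_tool", "payload": {"plan": [[-38,-5,0,-1],[-76,-10,3,-2],[-114,-15,6,-2],[-150,-20,9,-2],[-168,-23,11,-2]]}}

```text
clock: 11.23
ee_pos: [0.4633, -0.0525, 0.2802]
tool_rot: [-2.283, -2.156, 0.005]
ft_force: [-0.4, -0.9, 0.3]
opening: -0.002
finger_force: 0.0
```

Call:
{"api": "servo_tool", "payload": {"plan": [[0,0,0,0],[0,0,0,0],[0,0,0,0]]}}

```text
clock: 11.48
ee_pos: [0.4654, -0.0464, 0.2813]
tool_rot: [-2.276, -2.164, 0.0]
ft_force: [-0.7, 0.1, 0.3]
opening: 0.0
finger_force: 0.0
```

```bash
python3 - <<'E'
from h import *
s=observe();print(s['ee_pos'],s['joints'].round(2))
c=cap('wrist');P=cloud(c);hsv=cv2.cvtColor(c['f'],cv2.COLOR_RGB2HSV)
save('w5',cv2.resize(c['f'],(768,576)))
o=(cv2.inRange(hsv,(5,150,90),(18,255,255))>0)&(P[...,2]>.06)&(P[...,2]<.09)&(abs(P[...,1]+.1)<.06)
q=P[o]; r=cv2.minAreaRect((q[:,:2]*1e4).astype(np.float32)); print('orange',len(q),np.array(cv2.boxPoints(r)/10).round(1).tolist(),r[2],np.percentile(q[:,2],[5,50,95]).round(4))
print('pad px',proj(c,[[.4615,-.098,.08]])*1.5)
E
```

```text
[ 0.46541466 -0.04637898  0.28126496] [ 0.62  0.11 -0.69  1.89  0.08  1.17 -0.15]
orange 1395 [[434.0, -114.4000015258789], [553.7000122070312, -121.4000015258789], [556.2000122070312, -79.80000305175781], [436.3999938964844, -72.80000305175781]] 86.63349914550781 [0.0738 0.0762 0.0776]
pad px [[379.20004803 297.04776345]]
```

View pics/w5.png

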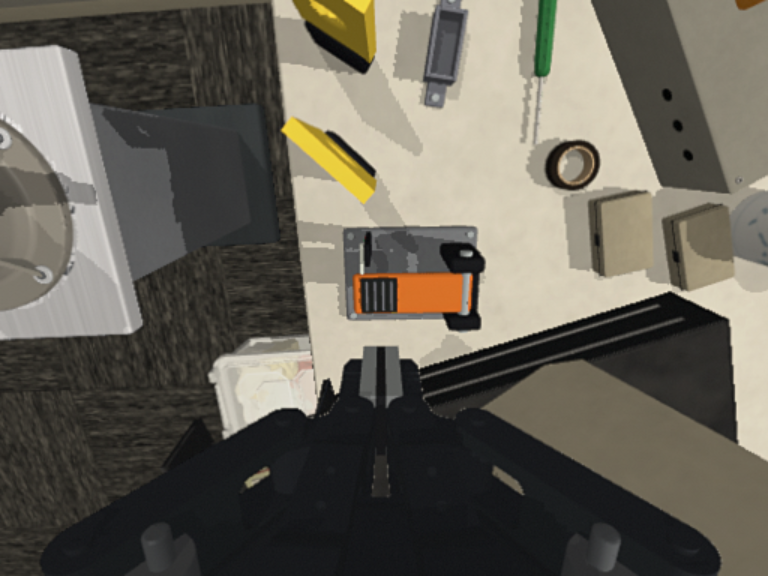

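The wrist view shows the pad at (379,294) with its free end to the left, so the pad is at about (0.461,-0.0955). The pointer and scale plate at (366,250) are clear of the fingers.

```bash
python3 -c "
from h import *
print(d([.461,-.0955,.28],-3.2),d([.461,-.0955,.08],-3.2))"
```

```text
([-49.8, -2.2, 1.4], np.float64(0.4), 'tooly', np.float64(-2.8)) ([-49.9, -2.1, 201.4], np.float64(0.4), 'tooly', np.float64(-2.8))
```

Call:
{"api": "servo_tool", "payload": {"plan": [[-25,-1,10,0.4],[-50,-2,30,0.4],[-50,-2,60,0.4],[-50,-2,90,0.4],[-50,-2,120,0.4]]}}

```text
clock: 11.95
ee_pos: [0.4616, -0.0961, 0.1607]
tool_rot: [2.283, 2.157, 0.002]
ft_force: [0.9, 0.9, 0.2]
opening: 0.0
finger_force: 0.0
```

Call:
{"api": "servo_tool", "payload": {"plan": [[0,0,25,0],[0,0,50,0],[0,0,70,0],[0,0,78,0],[0,0,78,0]]}}

```text
clock: 12.37
ee_pos: [0.4601, -0.0957, 0.0821]
tool_rot: [-2.28, -2.156, 0.002]
ft_force: [-0.5, 0.2, -0.3]
opening: -0.002
finger_force: 0.0
```

```bash
python3 -c "
from h import *
s=observe();print(s['ee_pos'],s['joints'].round(2),d([.461,-.0955,.055],-3.2))
c=cap('wrist');P=cloud(c);hsv=cv2.cvtColor(c['f'],cv2.COLOR_RGB2HSV)
for u in (244,247,260,263): print(u,[P[v,u].round(3).tolist() for v in (222,226,230,234,238,244)])
"
```

```text
[ 0.46006871 -0.09568048  0.08213664] [ 0.57  0.37 -0.59  2.11  0.3   0.75 -0.27] ([0.2, 1.0, 27.1], np.float64(-0.0), 'tooly', np.float64(-3.2))
244 [[0.453, -0.095, 0.079], [nan, nan, nan], [0.453, -0.102, 0.079], [0.456, -0.084, 0.119], [0.456, -0.085, 0.123], [0.456, -0.085, 0.13]]
247 [[0.455, -0.095, 0.08], [0.455, -0.098, 0.079], [nan, nan, nan], [0.457, -0.085, 0.117], [0.457, -0.085, 0.124], [0.457, -0.085, 0.129]]
260 [[0.465, -0.096, 0.079], [0.464, -0.099, 0.08], [0.464, -0.102, 0.079], [0.464, -0.085, 0.119], [0.464, -0.085, 0.123], [0.464, -0.085, 0.131]]
263 [[0.467, -0.096, 0.079], [0.467, -0.099, 0.08], [0.466, -0.101, 0.081], [0.466, -0.085, 0.119], [0.466, -0.086, 0.123], [0.466, -0.085, 0.129]]
```

Call:
{"api": "servo_tool", "payload": {"plan": [[0,1,12,0],[0,1,24,0],[0,1,28,0],[0,1,28,0],[0,1,28,0]]}}

```text
clock: 12.83
ee_pos: [0.4619, -0.0972, 0.0556]
tool_rot: [-2.285, -2.156, 0.0]
ft_force: [1.2, -0.7, -0.4]
opening: -0.002
finger_force: 0.0
```

Call:
{"api": "servo_tool", "payload": {"plan": [[0,0,3,0],[0,0,6,0],[0,0,6,0],[0,0,6,0]]}}

```text
clock: 13.17
ee_pos: [0.4625, -0.0974, 0.0501]
tool_rot: [2.285, 2.155, 0.001]
ft_force: [0.6, -0.7, 4.3]
opening: 0.001
finger_force: 2.0
```

Contact is at TCP z≈0.050 with 4.3 N. I'll press in steps and measure the paddle angle.

Call:
{"api": "servo_tool", "payload": {"plan": [[0,0,3,0],[0,0,6,0],[0,0,9,0],[0,0,12,0],[0,0,12,0]]}}

```text
clock: 13.58
ee_pos: [0.4625, -0.0974, 0.0379]
tool_rot: [2.285, 2.155, 0.001]
ft_force: [-1.0, -0.8, 7.4]
opening: -0.0
finger_force: 3.5
```

```bash
cat > ang.py <<'E'
from meas import *
s=observe();print(s['ee_pos'].round(4),s['ft_force'].round(1),s['finger_force'])
a=np.radians(-3.2); u=np.array([np.cos(a),np.sin(a)])
for n in('side','top'):
    c=cap(n);P=cloud(c);hsv=cv2.cvtColor(c['f'],cv2.COLOR_RGB2HSV)
    o=(cv2.inRange(hsv,(5,150,120),(18,255,255))>0)&(abs(P[...,1]+.098)<.05)&(P[...,0]>.40)&(P[...,0]<.545)&(P[...,2]<.1)
    q=P[o]; t=q[:,:2]@u; k=np.polyfit(t,q[:,2],1)
    for _ in range(3):
        e=q[:,2]-np.polyval(k,t); w=abs(e)<.003; k=np.polyfit(t[w],q[w,2],1)
    print(n,w.sum(),'paddle angle',np.arctan(k[0]).round(3),'x',np.ptp(t[w]).round(3))
E
python3 ang.py
```

```text
[ 0.4625 -0.0974  0.0379] [-1.  -0.8  7.4] 3.548723181593232
side 646 paddle angle 0.181 x 0.107
top 337 paddle angle 0.175 x 0.104
```

Call:
{"api": "servo_tool", "payload": {"plan": [[0,0,1.5,0],[0,0,3,0],[0,0,3,0],[0,0,3,0],[0,0,3,0]]}}

```text
clock: 14.1
ee_pos: [0.4626, -0.0974, 0.0354]
tool_rot: [2.285, 2.155, 0.001]
ft_force: [-0.3, -0.2, 7.9]
opening: 0.001
finger_force: 3.9
```

Call:
{"api": "servo_tool", "payload": {"plan": [[0,0,0,0],[0,0,0,0],[0,0,0,0],[0,0,0,0],[0,0,0,0]]}}

```text
clock: 14.52
ee_pos: [0.4627, -0.0974, 0.0354]
tool_rot: [2.284, 2.155, 0.001]
ft_force: [-1.1, 0.3, 8.3]
opening: 0.002
finger_force: 3.9
```

```bash
python3 ang.py; python3 - <<'E'
from meas import *
c=cap('side'); P=cloud(c); hsv=cv2.cvtColor(c['f'],cv2.COLOR_RGB2HSV)
q=P[(cv2.inRange(hsv,(20,120,80),(35,255,255))>0)&(abs(P[...,0]-.54)<.05)&(abs(P[...,1]-.285)<.05)]
print('tag',len(q),np.percentile(q[:,2],98),q.mean(0))
save('s6',cv2.resize(c['f'][130:320,170:360],None,fx=3.1,fy=3.1,interpolation=cv2.INTER_CUBIC))
E
```

```text
[ 0.4627 -0.0974  0.0354] [-1.1  0.3  8.3] 3.8714132766472176
side 636 paddle angle 0.216 x 0.106
top 305 paddle angle 0.2 x 0.103
tag 168 0.16861870653460598 [0.53064459 0.27230584 0.12901618]
```

View pics/s6.png

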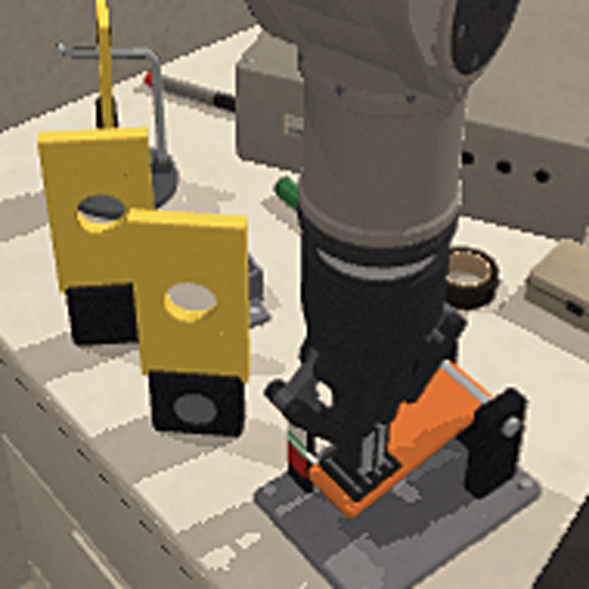

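The tag hangs at (103,60), and the pointer sits in the green band at about (297,440). The angle is about 0.21 rad and the force 8 N, held for more than 0.5 s, so I'm handing in.

```bash
python3 -c "
from h import *
print(bot.finish_job()); s=observe(); print(s['clock'],s['ft_force'])"
```

```text
the job is handed in; nothing more can be done
None
the job is handed in; nothing more can be done
```

I hung the smallest yellow tag on the hook and let go of it, then pressed the paddle into the green (about 0.21 rad, 8 N); the job was handed in still holding it there, and no verdict was returned.

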